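# Change the bottle labeller over to the long bottle

### The arm

A 6-joint arm with a two-finger parallel gripper is mounted at the origin on the work surface. World frame = base frame: x ahead of the robot, y to its left, z up, the work surface at z = 0. Lengths are in m, angles in degrees, forces in N, time in s.
With the tool pointing down it reaches from about 0.4 to 0.825 m from the base axis. Payload 7 kg.
Tool frame: the origin (TCP) lies between the finger pads; the fingertips stand 19 mm ahead of it and the grasp point (between the pads) is the TCP; z points along the fingers, y is the line along which they close (so a half turn about z gives the same grasp; the last joint's range is limited). The gripper opens to 88 mm and grips with 3 to 60 N. Pads are 19 mm wide; open, the fingers measure 130 mm over their backs; the gripper's body (78 mm by 193 mm) begins 47 mm behind the grasp point.
Start: joints at [-57.405, 20.546, 0.682, 0, -70.136, -16.507], TCP at [0.187, -0.649, 0.246] pointing down, gripper open.
Joint ranges: [-176.03, 176.03], [-82.01, 121.73], [-58.28, 71.71], [-173.87, 95.51], [-174.79, -0.11], [-173.66, 173.66]. Speed limits (degrees/s): [136.94, 136.94, 172.46, 180, 180, 180].

### API

Orientations are given as [roll, pitch, yaw] about the fixed x, y, z axes, in that order (R = Rz(yaw) Ry(pitch) Rx(roll)).
In Python, from plant import r gives the robot as it stands. The module is installed in compiled form; this text tells all that it offers.
- The arm moves only by the shell command python3 -m pendant 'ROWS' [OPENING] [FORCE]. ROWS is JSON, a list of rows, each a list of 6 numbers: the shift along the tool's x, y, z in mm, then the turn, a rotation vector about the tool's x, y, z in rad. In form: [[tx, ty, tz, wx, wy, wz], ...]. A call has 1 to 20 rows; each row is the pose to reach, as a shift and turn from the pose commanded when the call began, along the tool's axes at that moment; what a row does not reach only later rows make up. A row lasts 1/8 s, in which the tool goes at most 62.5 mm and 10.7 degrees, less where a joint would pass 70% of its speed; a pose out of reach is approached as far as the arm can. A call with a gripper value outside its range is refused whole. OPENING is the finger opening in mm, from 0 to 87.6, set as the call begins (- or left out, the last holds). The fingers move at their own pace and stop on an object; FORCE is the grip in N (left out, the last holds). Time passes only in rows, so rows that repeat a pose let the fingers close. It gives the time, the measured TCP pose, the force, the opening and the grip force at its end, in the units of the state.
- r.get_state(): the state, without advancing time (a new reading comes with each control period).
- r.capture(name): name is "side" or "top"; returns the picture (420x560x3 uint8, red, green, blue); there is no depth.
- r.camera_params(name): a dict with "mtx" (3x3 intrinsics, pixels), "distortion" ([k1, k2, p1, p2, k3] as OpenCV has them; the pictures are not rectified), "rvec" (rotation vector, rad) and "tvec" (3), from world to camera coordinates, as OpenCV has them. Camera axes: x right, y down, z forward; pixel columns grow to the right and rows downward; lengths in m; the calibration is good to about 2 mm. A picture is of the moment at which its call begins. camera_params takes no time and is no camera call.
- r.close_job(): hands the job in; it is judged then, once.
The state is a dict: "time_s": time; "joints": joint angles; "qd": joint speeds; "joint_torque": joint torques, N m; "tcp_pos": TCP position; "eef_rot": TCP orientation; "contact_force": force on the tool from outside, world axes, zero at the start; "moment": the same for the moment, N m; "gripper_width": finger opening in m; "gripper_force": force on a finger pad.
Only numpy, scipy, OpenCV 4.12 (cv2) and the standard library are available. Lean on these libraries where they do the work, as an engineer would, in place of code of your own. Each camera call takes 0.05 s, during which the arm holds its last target. There are 200 camera calls.

### The job

Change the labeller over from the short bottle to the long one. Pinch in the two spring buttons of the stop arm, draw the arm out to its next hole until both buttons pop out again, without ever wrenching it against the latched buttons. Then lay the long bottle from the tray on the two rollers between drive box and stop, cap towards the stop, and leave everything else where it is.

Things in the scene. Friction and masses are not known exactly. Their poses are not given: they have to be found in the camera images.
- labeller: bench labelling machine, fixed. Origin on the table under the middle of the bottle's place. y axis: along the two rollers towards the white drive box; x axis: across the rollers, away from the stop arm. Rollers: black rubber, 40 mm across, axes at x = -26 and +26, z = 65 mm, y = +110 to -123 mm. A low label plate stands beyond them at x = 76 to 120 mm, top at z = 76 mm
- box_face (a point): middle of the drive box's flat face (labeller x = 0, y = 110, z = 104 mm), one end of the bottle's place. The box is 280 mm along x (-150 to 130), 200 mm along y, 150 mm high; on it stands a label reel (x = -18 to 138, y = 185 to 300 mm, up to z = 323 mm)
- cradle (a point): fixed point of the labeller: where the middle of a 54 mm bottle comes when it lies on both rollers (labeller x = 0, y = 0, z = 104 mm)
- latch (a point): fixed point of the labeller on the stop arm's centre line, midway between the two buttons (labeller x = -105, y = 12, z = 115 mm). A button stands out of the arm on each side, towards labeller -x and +x
- stop_arm: square aluminium sleeve 32 x 32 mm, 140 mm long (y = +60 to -80 mm), sliding on a fixed bar from the drive box with about 8 N friction. Axes as labeller's; origin on its centre line at the hole where the buttons sit at first. 12 mm holes on both sides; the one for the next setting outwards is nearer its inner (+y) end, somewhere 25 to 55 mm from the first: found by feel
- stop_face (a point): middle of the stop plate's face that the bottle's cap meets; 178 mm from the drive box's face at first. The steel plate, 4 mm thick, sits on the sleeve's outer end; from the sleeve's centre it reaches x = -18 to +142 mm, z = -23 to +35 mm, passing over the rollers
- stop_slide (a joint): how far the stop arm is drawn out from its first hole (m): 0 at the start, grows as it moves along labeller -y, away from the drive box
- button_near: steel pin, 10 mm, round end, on the sleeve's side towards labeller -x; latched it stands 7 mm out (46 mm over both pins, 32 mm over the sleeve). Spring 4 N, 6.5 N when flush. Locks until pressed flush; then drawing the arm with about 25 N lets the hole's edge push it under, where it stays by itself until the next hole. Takes at most 16 N from the sleeve
- near_press (a joint): how far button_near is pressed in (m): 0 standing out (also when popped into a new hole), 0.007 flush with the sleeve, 0.008 under its wall
- button_far: the same pin on the opposite side of the sleeve (towards labeller +x, the rollers)
- far_press (a joint): how far button_far is pressed in (m), as for near_press
- tray: grey tray, fixed, 205 x 240 mm, floor 6 mm high with low ribs (13 mm); two bottles lie in it along its y axis in grooves at x = -48 and +48 mm; which one is in which groove differs
- long_bottle: white plastic bottle 200 mm long, 54 mm across, lying (axis 35 mm above the table), 0.19 to 0.3 kg. Origin on its axis at mid-length; its y axis points from cap to base. The body is a cylinder from y = +100 to -45 mm, then shoulder, then cap (32 mm across) to y = -100 mm
- long_cap (a point): end face of the long bottle's cap, on its axis, 100 mm from the bottle's origin
- short_bottle: the same bottle 150 mm long: the last job's, stays in the tray. Origin at mid-length
- label_roll: paper label roll standing on end, 90 mm across, 60 mm high, bystander. Origin under its centre
- jar: jar 60 mm across, 70 mm high, bystander. Origin under its centre

How it is judged (in metres and radians):
On the way:
1. the stop arm is drawn out to its next hole and both buttons have popped out there (value of joint stop_slide between 0.025 and 0.055 m and value of joint each of near_press, far_press below 0.0015 m), for 0.2 s.
At the end, for the whole second after the job is handed in: stop arm latched in the next hole outwards, both buttons out again (within 1.5 mm); long bottle at rest lying on both rollers between box and stop, cap to the stop: axis within 6 mm sideways and 5 mm in height of the cradle, parallel within 0.06 rad (all of step 1 and x of long_bottle in the frame of labeller between -0.006 and 0.006 m and y of long_bottle in the frame of labeller between -0.02 and 0.02 m and z of long_bottle in the frame of cradle between -0.005 and 0.005 m and angle between the y axis of long_bottle and the y axis of labeller, either way round below 0.06 rad and y of long_cap in the frame of labeller below 0 m and linear speed of long_bottle below 0.02 m/s and angular speed of long_bottle below 0.3 rad/s); the robot touches nothing.
It fails at once if a button takes more than 16 N from the stop arm (the arm is wrenched against its latch) (contact force between any of button_near, button_far and stop_arm above 16 N).
It fails at once if a bystander (short bottle, label roll, jar) is moved by more than 20 mm (distance of any of short_bottle, label_roll, jar from where it was at the start of the episode above 0.02 m).
It also fails if it takes over 64 s, if anything falls off the work surface, if the arm or the gripper's body presses on something with over 40 N, if the wrist force passes 120 N, or if a joint passes its speed limit or range.

## Working session

There is one attempt and no reset: what is moved stays moved. The work goes in short steps, Python scripts to look and compute and a shell command to move; the robot and the scene stay as the last step left them, time stands still between calls to the robot, and variables do not carry over. Pictures are saved under pics/ and viewed, at most 10 in all, crops included, and the job is handed in when it is done.

```bash
mkdir -p pics; python3 - <<'E'
from plant import r
import cv2
print(r.get_state())
for n in("top","side"):
    cv2.imwrite(f"pics/{n}0.png",r.capture(n)[:,:,::-1])
    p=r.camera_params(n);print(n,p)
E
```

```text
{'time_s': 0.0, 'joints': array([-5.74045015e+01,  2.05902896e+01,  6.35454975e-01, -1.87653620e-02,
       -7.01360347e+01, -1.65091002e+01]), 'qd': array([ 0.03983655,  0.0369203 , -0.0413433 , -0.05917813, -0.09287228,
       -0.00853477]), 'joint_torque': array([ 1.62617314e-03, -5.82720315e+01,  2.93067920e+01,  6.99747339e+00,
        6.91502384e-03, -1.48123891e-04]), 'tcp_pos': array([ 0.18690881, -0.64814572,  0.24465262]), 'eef_rot': array([ 1.79907864e+02, -8.91082420e-03, -1.63919985e+02]), 'contact_force': array([ 0.75917118,  0.05319649, -0.24986266]), 'moment': array([-0.00481224,  0.01644924, -0.00832228]), 'gripper_force': 0.0, 'gripper_width': 0.08769990249777289}
top {'mtx': array([[381.9048315 ,   0.        , 279.24279993],
       [  0.        , 381.9048315 , 211.7889822 ],
       [  0.        ,   0.        ,   1.        ]]), 'distortion': array([-0.04577467,  0.        ,  0.        ,  0.        ,  0.        ]), 'rvec': array([ 2.20105531, -2.19210639,  0.10224651]), 'tvec': array([-0.10031568,  0.59157726,  1.01015725])}
side {'mtx': array([[500.68573009,   0.        , 282.67436623],
       [  0.        , 500.68573009, 208.44071928],
       [  0.        ,   0.        ,   1.        ]]), 'distortion': array([-0.03956849,  0.        ,  0.        ,  0.        ,  0.        ]), 'rvec': array([ 0.58086688, -2.63995729,  1.19136365]), 'tvec': array([0.49510547, 0.28638946, 0.9322584 ])}
```

View pics/top0.png

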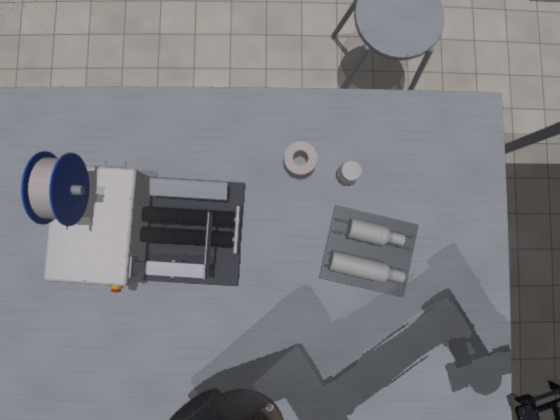

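View pics/side0.png

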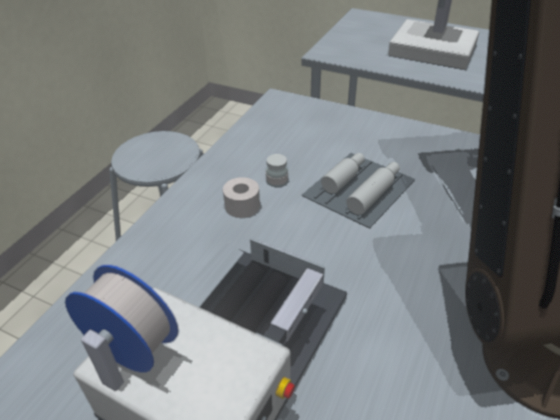

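The top view shows the labeller at left, with sleeve at (175,270), rollers at (145–235, 216/237) and stop plate at (208,245). The tray is at right, with the long bottle in the lower groove at (330–405, 262–277), cap to the right. I'll zoom in on both for exact pixels.

```bash
python3 - <<'E'
import cv2
a=cv2.imread("pics/top0.png")
c=cv2.resize(a[160:300,100:260],None,fx=5,fy=4.285,interpolation=cv2.INTER_CUBIC)
c=cv2.resize(a[165:285,100:260],None,fx=5,fy=5,interpolation=cv2.INTER_CUBIC)
c=cv2.resize(a[168:288,100:260],None,fx=5,fy=5,interpolation=cv2.INTER_CUBIC)
cv2.imwrite("pics/lab.png",c)
cv2.imwrite("pics/tray.png",cv2.resize(a[200:300,310:430],None,fx=6,fy=6,interpolation=cv2.INTER_CUBIC))
E
cat > h.py <<'E'
import numpy as np, cv2
from plant import r
def W(cam,uv,z):
    p=r.camera_params(cam);R=cv2.Rodrigues(p["rvec"])[0];t=p["tvec"]
    n=cv2.undistortPoints(np.array(uv,float).reshape(-1,1,2),p["mtx"],p["distortion"]).reshape(-1,2)
    d=np.c_[n,np.ones(len(n))]@R; o=-R.T@t
    return o+d*((z-o[2])/d[:,2])[:,None]
def P(cam,X):
    p=r.camera_params(cam)
    return cv2.projectPoints(np.array(X,float).reshape(-1,1,3),p["rvec"],p["tvec"],p["mtx"],p["distortion"])[0].reshape(-1,2)
E
```

```text
(no output)
```

View pics/lab.png

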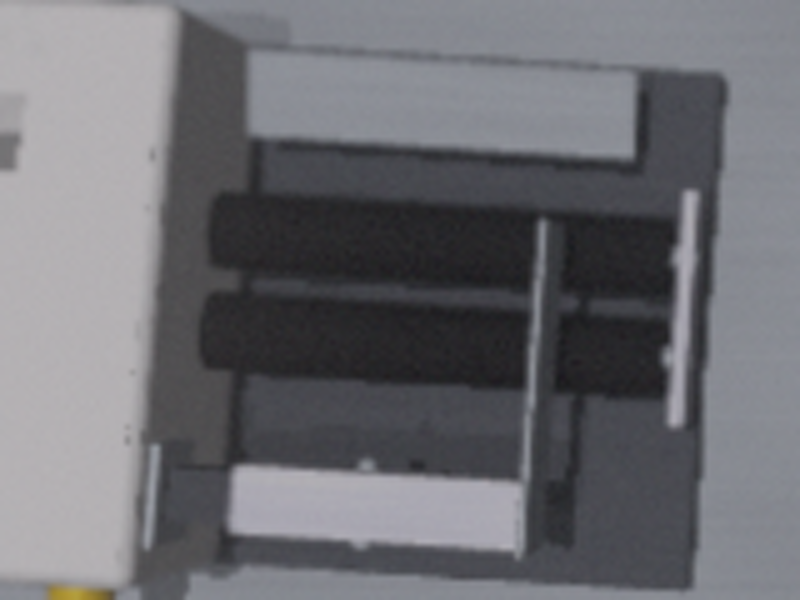

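View pics/tray.png

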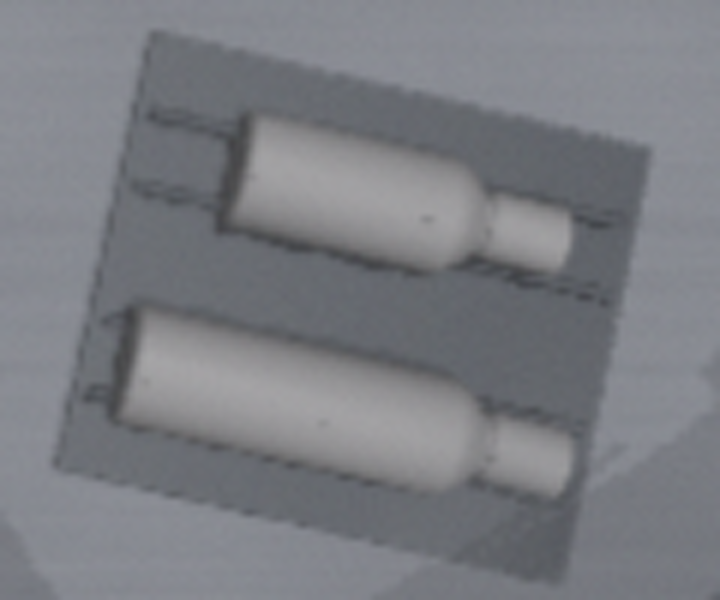

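The labeller crop shows the sleeve top at corners (232,466), (229,533), (522,487) and (518,552), button tips at (367,464) and (360,544), and the plate top from (543,220) to (519,556). In the tray crop the long bottle's base end is at about (130,365) and its cap end at about (571,463).

```bash
python3 - <<'E'
from h import *
from scipy.optimize import least_squares
L=lambda u,v:((u+.5)/5-.5+100,(v+.5)/5-.5+168)
T=lambda u,v:((u+.5)/6-.5+310,(v+.5)/6-.5+200)
n=None # (u,v,z,x,y)
F=[(232,466,131,-89,60),(229,533,131,-121,60),(522,487,131,-89,n),(516,551,131,-121,n),(367,463,115,-82,12),(360,546,115,-128,12),
(637,72,76,120,n),(635,160,76,76,n),(247,47,76,120,n),(247,135,76,76,n),(183,8,150,n,110),(135,583,150,n,110),(543,220,150,37,-70),(519,556,150,-123,-70)]
Wd=np.array([W("top",[L(f[0],f[1])],f[2]/1000)[0] for f in F])
def res(p):
    c,s=np.cos(p[2]),np.sin(p[2]);o=[]
    for f,w in zip(F,Wd):
        d=w[:2]-p[:2];x=c*d[0]+s*d[1];y=-s*d[0]+c*d[1]
        o.append((x*1000-f[3]) if f[3] is not None else 0);o.append((y*1000-f[4]) if f[4] is not None else 0)
    return o
s=least_squares(res,[.5,.4,0],loss="soft_l1",x_scale=[.1,.1,.1]);p=s.x
print(p,np.degrees(p[2]));print(np.round(res(p),1).reshape(-1,2))
c,sn=np.cos(p[2]),np.sin(p[2])
lw=lambda x,y:(p[0]+(c*x-sn*y)/1000,p[1]+(sn*x+c*y)/1000)
print("latch",lw(-105,12),"cradle",lw(0,0))
np.save("lab.npy",p)
B=np.array([W("top",[T(*q)],z)[0] for q,z in [((130,365),.040),((571,463),.036),((155,308),.035),((440,372),.035),((130,424),.035),((420,491),.035)]])
print(B);d=B[0]-B[1];print("len",np.linalg.norm(d),"mid",(B[0]+B[1])/2,"yaw",np.degrees(np.arctan2(-d[0],d[1])))
for a,b in((2,3),(4,5)):
    e=B[a]-B[b];print(np.degrees(np.arctan2(-e[0],e[1])))
E
```

```text
[ 0.54993267  0.14492017 -0.06155292] -3.5267227303262643
[[-0.3 12.5]
 [-0.1 11.3]
 [-1.   0. ]
 [ 0.6  0. ]
 [-2.7  0.1]
 [ 3.2  0.3]
 [ 0.7  0. ]
 [-0.7  0. ]
 [ 0.3  0. ]
 [-1.1  0. ]
 [ 0.  -0.9]
 [ 0.  -2.7]
 [ 0.  -0.1]
 [ 2.5 -0.9]]
latch (np.float64(0.44586968828658735), np.float64(0.16335642539460515)) cradle (np.float64(0.549932672304402), np.float64(0.14492017422176495))
[[ 0.46250157 -0.23544568  0.04      ]
 [ 0.41870868 -0.43342882  0.036     ]
 [ 0.48738197 -0.24751246  0.035     ]
 [ 0.45906055 -0.37507585  0.035     ]
 [ 0.43625692 -0.23612348  0.035     ]
 [ 0.40651413 -0.36545413  0.035     ]]
len 0.20280813406028733 mid [ 0.44060512 -0.33443725  0.038     ] yaw -12.472711445371727
-12.517679073504373
-12.9513944463498
```

```bash
cat >> h.py <<'E'
from scipy.spatial.transform import Rotation as Ro
def row(pos,yaw):
    "row from the measured pose to a tool-down pose"
    s=r.get_state();R0=Ro.from_euler("xyz",s["eef_rot"],degrees=True)
    R1=Ro.from_euler("xyz",[180,0,yaw],degrees=True)
    print(np.round(R0.inv().apply(np.array(pos)-s["tcp_pos"])*1000,1),np.round((R0.inv()*R1).as_rotvec(),3))
def lab(x,y,z):
    p=np.load("lab.npy");c,s=np.cos(p[2]),np.sin(p[2])
    return [p[0]+(c*x-s*y)/1000,p[1]+(s*x+c*y)/1000,z/1000]
E
python3 -c "
from h import *
row([.45,-.3,.26],-93.5);row(lab(-105,12,215),-93.5)"
```

```text
[-349.2  261.7  -14.9] [ 1.000e-03  1.000e-03 -1.229e+00]
[-473.6  708.    30.7] [ 1.000e-03  1.000e-03 -1.229e+00]
```

```bash
R='[-349,262,-15,0,0,-1.229]'; python3 -m pendant '[[-349,262,-15,0,0,-1.229],[-349,262,-15,0,0,-1.229],[-349,262,-15,0,0,-1.229],[-349,262,-15,0,0,-1.229],[-349,262,-15,0,0,-1.229],[-349,262,-15,0,0,-1.229],[-349,262,-15,0,0,-1.229],[-349,262,-15,0,0,-1.229],[-474,708,31,0,0,-1.229],[-474,708,31,0,0,-1.229],[-474,708,31,0,0,-1.229],[-474,708,31,0,0,-1.229],[-474,708,31,0,0,-1.229],[-474,708,31,0,0,-1.229],[-474,708,31,0,0,-1.229],[-474,708,31,0,0,-1.229],[-474,708,31,0,0,-1.229],[-474,708,31,0,0,-1.229],[-474,708,31,0,0,-1.229]]' 80
python3 -c "
from h import *
row(lab(-105,12,117),-93.5)
cv2.imwrite('pics/a.png',np.vstack([cv2.resize(r.capture('side')[200:400,200:400,::-1],None,fx=3,fy=3)]))"
```

```text
time_s: 2.48
tcp_pos: [0.4463, 0.162, 0.2146]
eef_rot: [180.0, -0.0, -93.6]
contact_force: [0.0, -0.6, 0.0]
gripper_width: 0.0802
gripper_force: 0.0
[-1.4  0.5 97.6] [ 0.    -0.    -0.002]
```

View pics/a.png

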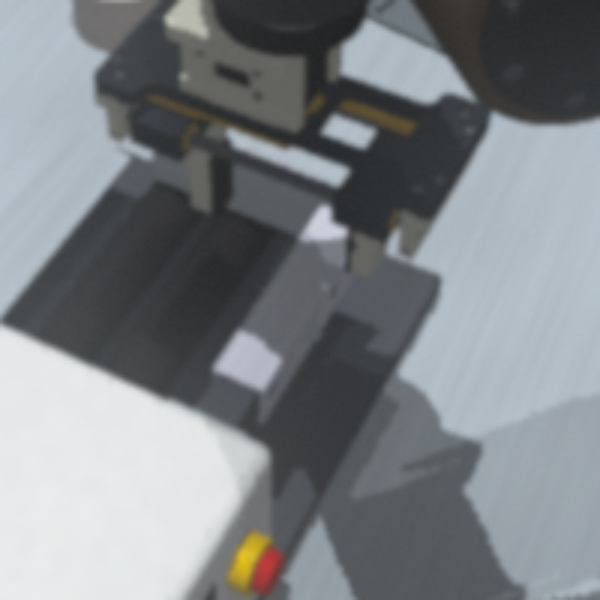

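The side view shows the open fingers above and astride the sleeve. The near button is at about (327,287) in the crop, which is side pixel (309,295.7). I'll check that against the fit and descend.

```bash
python3 -c "
from h import *
print(P('side',[lab(-128,12,115),lab(-128,16,115),lab(-132,12,115)]), 'seen 309 295.7')"
python3 -m pendant '[[-1.4,0.5,45,0,0,0],[-1.4,0.5,90,0,0,0],[-1.4,0.5,98,0,0,0],[-1.4,0.5,98,0,0,0]]'
python3 -m pendant '[[0,0,0,0,0,0],[0,0,0,0,0,0],[0,0,0,0,0,0]]' 48 3
```

```text
[[305.99969719 312.45381732]
 [304.98006778 314.08544598]
 [308.03150239 313.32486307]] seen 309 295.7
time_s: 3.02
tcp_pos: [0.4463, 0.1643, 0.1172]
eef_rot: [-180.0, -0.0, -93.5]
contact_force: [-0.1, 0.5, 0.4]
gripper_width: 0.0799
gripper_force: 0.0
time_s: 3.4
tcp_pos: [0.4462, 0.1648, 0.1174]
eef_rot: [-179.9, 0.1, -93.5]
contact_force: [0.3, -0.4, -0.2]
gripper_width: 0.0555
gripper_force: 0.0
```

The feature I saw is not where the fit puts the button, so I'll check the starting side picture closely.

```bash
python3 -c "
from h import *
a=cv2.imread('pics/side0.png')
q=P('side',[lab(-128,12,115),lab(-89,72,131),lab(-121,72,131),lab(-89,-68,131),lab(-121,-68,131)]);print(q)
cv2.imwrite('pics/s0.png',cv2.resize(a[255:355,230:355],None,fx=6,fy=6,interpolation=cv2.INTER_CUBIC));print((q-[230,255]+.5)*6)"
```

```text
[[305.99969719 312.45381732]
 [269.70509571 323.23997273]
 [286.34992143 330.74910243]
 [306.70034667 268.59611812]
 [322.17145877 274.68879579]]
[[458.99818312 347.72290394]
 [241.23057428 412.43983639]
 [341.09952856 457.49461458]
 [463.20208002  84.57670874]
 [556.02875261 121.13277474]]
```

View pics/s0.png

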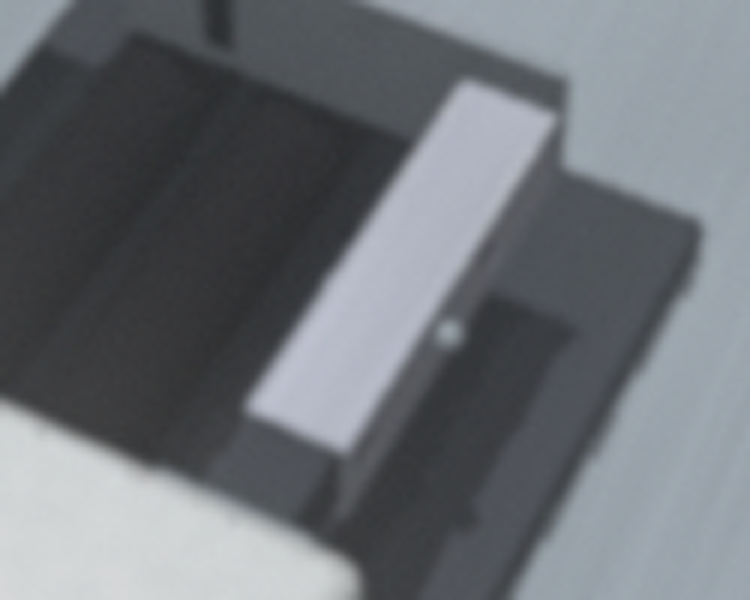

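The button in the crop at (450,332) and the sleeve corners match the fit within about 2 px, so the pose is good; the earlier feature was a gripper glint. I'll close softly to touch the pins.

```bash
python3 -m pendant '[[0,0,0,0,0,0],[0,0,0,0,0,0],[0,0,0,0,0,0],[0,0,0,0,0,0]]' 30 3
python3 -c "
from h import *
print(r.get_state()['contact_force'])"
python3 -m pendant '[[0,0,0,0,0,0],[0,0,0,0,0,0],[0,0,0,0,0,0],[0,0,0,0,0,0]]' 20 10
```

```text
time_s: 3.9
tcp_pos: [0.4463, 0.1647, 0.1169]
eef_rot: [-180.0, 0.0, -93.5]
contact_force: [2.7, -0.5, 2.0]
gripper_width: 0.0439
gripper_force: 3.0
[ 2.67656381 -0.47102041  1.99390254]
time_s: 4.4
tcp_pos: [0.4468, 0.1647, 0.1169]
eef_rot: [-179.9, 0.0, -93.5]
contact_force: [6.9, -3.0, 0.7]
gripper_width: 0.032
gripper_force: 10.0
```

```bash
python3 -m pendant '[[0,-0.3,0,0,0,0],[0,-0.5,0,0,0,0],[0,-0.5,0,0,0,0]]' 20 30
python3 -m pendant '[[0.3,0,0,0,0,0],[0.6,0,0,0,0,0],[0.6,0,0,0,0,0]]'
```

```text
time_s: 4.78
tcp_pos: [0.4469, 0.1647, 0.1168]
eef_rot: [-179.9, 0.0, -93.5]
contact_force: [5.6, -2.3, 3.6]
gripper_width: 0.0319
gripper_force: 30.0
time_s: 5.15
tcp_pos: [0.4469, 0.1647, 0.1169]
eef_rot: [-179.9, 0.1, -93.5]
contact_force: [5.0, 0.9, 2.2]
gripper_width: 0.0317
gripper_force: 30.0
```

```bash
python3 -m pendant '[[0.5,-0.8,0,0,0,0],[1,-0.8,0,0,0,0],[1.5,-0.8,0,0,0,0],[1.5,-0.8,0,0,0,0]]'
python3 -m pendant '[[0.4,0,0,0,0,0],[0.8,0,0,0,0,0],[1.2,0,0,0,0,0],[1.2,0,0,0,0,0]]'
```

```text
time_s: 5.65
tcp_pos: [0.447, 0.1644, 0.1168]
eef_rot: [-180.0, 0.2, -93.5]
contact_force: [-1.9, 10.0, 4.4]
gripper_width: 0.0323
gripper_force: 30.0
time_s: 6.15
tcp_pos: [0.447, 0.1641, 0.1168]
eef_rot: [-180.0, 0.3, -93.5]
contact_force: [-4.4, 15.2, 3.5]
gripper_width: 0.032
gripper_force: 30.0
```

```bash
python3 -m pendant '[[0.5,0.4,0,0,0,0],[1,0.4,0,0,0,0],[1,0.4,0,0,0,0]]'
python3 -m pendant '[[0.4,0,0,0,0,0],[0.8,0,0,0,0,0],[0.8,0,0,0,0,0]]'
```

```text
time_s: 6.52
tcp_pos: [0.447, 0.1634, 0.1169]
eef_rot: [-179.9, 0.3, -93.5]
contact_force: [-2.6, 15.7, 0.9]
gripper_width: 0.0317
gripper_force: 30.0
time_s: 6.9
tcp_pos: [0.4469, 0.1627, 0.1168]
eef_rot: [-179.9, 0.3, -93.5]
contact_force: [-2.4, 16.0, 1.2]
gripper_width: 0.0318
gripper_force: 30.0
```

```bash
python3 -m pendant '[[0.5,0,0,0,0,0],[1,0,0,0,0,0],[1,0,0,0,0,0]]'
python3 -m pendant '[[0.5,0,0,0,0,0],[1,0,0,0,0,0],[1,0,0,0,0,0]]'
```

```text
time_s: 7.28
tcp_pos: [0.4468, 0.1618, 0.1168]
eef_rot: [-179.9, 0.3, -93.5]
contact_force: [-3.0, 17.0, 1.1]
gripper_width: 0.032
gripper_force: 30.0
time_s: 7.65
tcp_pos: [0.4468, 0.1612, 0.1168]
eef_rot: [-179.9, 0.4, -93.5]
contact_force: [-3.1, 18.9, 0.1]
gripper_width: 0.032
gripper_force: 30.0
```

```bash
python3 -m pendant '[[0.5,0,0,0,0,0],[1,0,0,0,0,0],[1,0,0,0,0,0]]'
python3 -m pendant '[[0.5,0,0,0,0,0],[1,0,0,0,0,0],[1,0,0,0,0,0]]'
python3 -c "
from h import *
cv2.imwrite('pics/b.png',np.hstack([cv2.resize(r.capture('side')[255:355,250:350,::-1],None,fx=4,fy=4),cv2.resize(r.capture('top')[210:285,125:225,::-1],(400,400))]))"
```

```text
time_s: 8.02
tcp_pos: [0.4468, 0.1609, 0.1169]
eef_rot: [-179.9, 0.4, -93.5]
contact_force: [-4.3, 22.6, -0.1]
gripper_width: 0.0321
gripper_force: 30.0
time_s: 8.4
tcp_pos: [0.4468, 0.1603, 0.1169]
eef_rot: [-179.9, 0.5, -93.5]
contact_force: [-5.1, 23.9, 0.4]
gripper_width: 0.0323
gripper_force: 30.0
```

View pics/b.png

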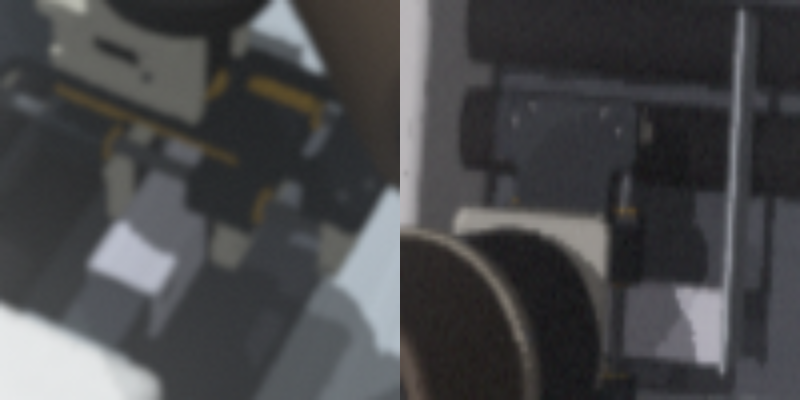

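The side view shows the sleeve's inner corner at crop (155,293), and the top view shows the plate's lower end shifted about 1.7 px. The sleeve has moved about 4 mm, riding over the pins with no slip, so I'll continue.

```bash
python3 -m pendant '[[0.5,0.6,0,0,0,0],[1,0.6,0,0,0,0],[1,0.6,0,0,0,0]]'
python3 -m pendant '[[0.5,0,0,0,0,0],[1,0,0,0,0,0],[1,0,0,0,0,0]]'
```

```text
time_s: 8.88
tcp_pos: [0.4468, 0.1601, 0.1169]
eef_rot: [-179.8, 0.5, -93.5]
contact_force: [-2.4, 25.8, -4.0]
gripper_width: 0.0314
gripper_force: 30.0
time_s: 9.25
tcp_pos: [0.4466, 0.1571, 0.1169]
eef_rot: [-179.9, 0.3, -93.5]
contact_force: [1.6, 14.2, -1.4]
gripper_width: 0.0317
gripper_force: 30.0
```

```bash
python3 -m pendant '[[0,0,0,0,0,0],[1,0,0,0,0,0],[2,0,0,0,0,0],[4,0,0,0,0,0],[6,0,0,0,0,0],[8,0,0,0,0,0],[10,0,0,0,0,0],[11,0,0,0,0,0],[11,0,0,0,0,0]]' 20 15
python3 -m pendant '[[0.5,0,0,0,0,0],[1,0,0,0,0,0],[1.5,0,0,0,0,0],[2,0,0,0,0,0],[2.5,0,0,0,0,0],[3,0,0,0,0,0],[3.5,0,0,0,0,0],[4,0,0,0,0,0]]'
```

```text
time_s: 10.38
tcp_pos: [0.4459, 0.1451, 0.1168]
eef_rot: [-179.9, 0.3, -93.5]
contact_force: [3.6, 10.2, -1.2]
gripper_width: 0.0321
gripper_force: 15.0
time_s: 11.38
tcp_pos: [0.4456, 0.1412, 0.1168]
eef_rot: [-179.9, 0.3, -93.5]
contact_force: [3.3, 11.1, 0.0]
gripper_width: 0.0323
gripper_force: 15.0
```

```bash
for i in 1 2; do :; done; python3 -m pendant '[[0.8,0,0,0,0,0],[1.6,0,0,0,0,0],[2.4,0,0,0,0,0],[3.2,0,0,0,0,0],[4,0,0,0,0,0]]'
python3 -m pendant '[[0.8,0,0,0,0,0],[1.6,0,0,0,0,0],[2.4,0,0,0,0,0],[3.2,0,0,0,0,0],[4,0,0,0,0,0]]'
```

```text
time_s: 12.0
tcp_pos: [0.4454, 0.1373, 0.1169]
eef_rot: [-179.9, 0.3, -93.5]
contact_force: [2.0, 11.7, -1.9]
gripper_width: 0.0322
gripper_force: 15.0
time_s: 12.62
tcp_pos: [0.4452, 0.1332, 0.1169]
eef_rot: [-179.9, 0.3, -93.5]
contact_force: [1.8, 11.6, -0.1]
gripper_width: 0.032
gripper_force: 15.0
```

```bash
python3 -m pendant '[[0.8,0,0,0,0,0],[1.6,0,0,0,0,0],[2.4,0,0,0,0,0],[3.2,0,0,0,0,0],[4,0,0,0,0,0]]'
python3 -m pendant '[[0.8,0,0,0,0,0],[1.6,0,0,0,0,0],[2.4,0,0,0,0,0],[3.2,0,0,0,0,0]]'
```

```text
time_s: 13.25
tcp_pos: [0.445, 0.1292, 0.1168]
eef_rot: [-179.9, 0.3, -93.5]
contact_force: [4.1, 10.2, -1.8]
gripper_width: 0.0319
gripper_force: 15.0
time_s: 13.75
tcp_pos: [0.4448, 0.126, 0.1168]
eef_rot: [-179.9, 0.3, -93.5]
contact_force: [2.7, 11.6, -1.1]
gripper_width: 0.0317
gripper_force: 15.0
```

```bash
python3 -m pendant '[[0.8,0,0,0,0,0],[1.6,0,0,0,0,0],[2.4,0,0,0,0,0],[3.2,0,0,0,0,0]]'
python3 -m pendant '[[0.8,0,0,0,0,0],[1.6,0,0,0,0,0],[2.4,0,0,0,0,0],[3.2,0,0,0,0,0]]'
python3 -c "
from h import *
cv2.imwrite('pics/c.png',np.hstack([cv2.resize(r.capture('side')[255:355,250:350,::-1],None,fx=4,fy=4),cv2.resize(r.capture('top')[205:285,145:245,::-1],None,fx=4,fy=5)]))"
```

```text
time_s: 14.25
tcp_pos: [0.4445, 0.1217, 0.1169]
eef_rot: [-179.9, 0.2, -93.5]
contact_force: [6.7, 3.3, -0.8]
gripper_width: 0.0319
gripper_force: 15.0
time_s: 14.75
tcp_pos: [0.4444, 0.1189, 0.1169]
eef_rot: [-179.9, 0.2, -93.5]
contact_force: [4.5, 8.1, -0.0]
gripper_width: 0.0318
gripper_force: 15.0
```

View pics/c.png

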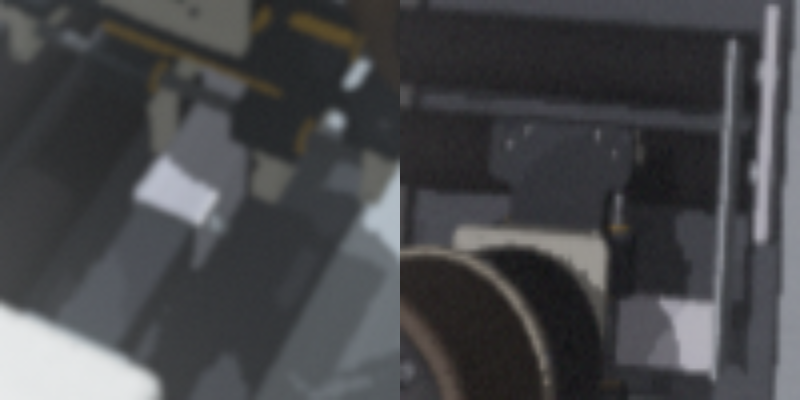

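The side view shows the near button standing out again beside the sleeve's inner end, at crop (215,222), and the force dipped as it popped. I'll release, lift, and look from above.

```bash
python3 -m pendant '[[-0.5,0,0,0,0,0],[-0.5,0,0,0,0,0],[-0.5,0,0,0,0,0],[-0.5,0,0,0,0,0]]' 70 20
python3 -m pendant '[[0,0,-50,0,0,0],[0,0,-100,0,0,0],[60,0,-130,0,0,0],[120,0,-130,0,0,0],[180,0,-130,0,0,0],[180,0,-130,0,0,0]]'
python3 -c "
from h import *
row([.4406,-.3345,.13],-102.6)
L=lambda q:q
a=r.capture('top')[:,:,::-1];cv2.imwrite('pics/top1.png',a)
cv2.imwrite('pics/d.png',np.hstack([cv2.resize(a[200:290,125:255],None,fx=6,fy=6,interpolation=cv2.INTER_CUBIC)]))"
```

```text
time_s: 15.35
tcp_pos: [0.4429, 0.1171, 0.1164]
eef_rot: [180.0, -0.0, -93.5]
contact_force: [-0.4, 0.6, -0.1]
gripper_width: 0.0658
gripper_force: 0.0
time_s: 16.1
tcp_pos: [0.4311, -0.0658, 0.2465]
eef_rot: [180.0, -0.0, -93.8]
contact_force: [0.4, 0.2, -0.2]
gripper_width: 0.0702
gripper_force: 0.0
[267.4 -27.5 116.6] [ 0.    -0.     0.153]
```

View pics/d.png

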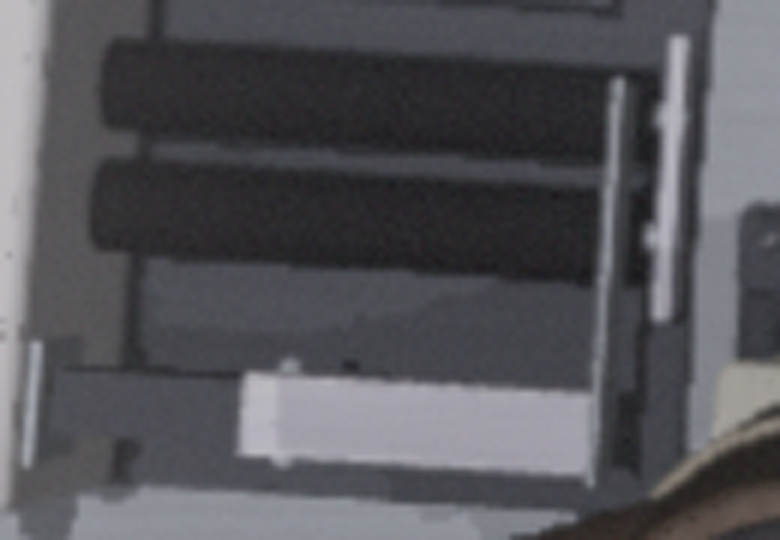

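Both buttons stand out on either side of the sleeve, at (290,367) and (283,460), and the stop plate has moved out to (592–620, 80–485). Next I go to the bottle.

```bash
python3 -c "
from h import *
p=np.load('lab.npy');c,s=np.cos(p[2]),np.sin(p[2])
for q in [((592+.5)/6-.5+125,(485+.5)/6-.5+200),((620+.5)/6-.5+125,(80+.5)/6-.5+200)]:
    d=W('top',[q],.15)[0][:2]-p[:2];print('plate',c*d[0]+s*d[1],-s*d[0]+c*d[1])"
python3 -m pendant '[[60,-6,30,0,0,0.05],[120,-13,60,0,0,0.1],[180,-20,90,0,0,0.153],[240,-25,110,0,0,0.153],[267.5,-27.5,116.5,0,0,0.153],[267.5,-27.5,116.5,0,0,0.153],[267.5,-27.5,116.5,0,0,0.153]]' 74
python3 -c "
from h import *
row([.4406,-.3345,.043],-102.6)"
```

```text
plate -0.1212215110907941 -0.11736421324533854
plate 0.03702289971615768 -0.11668788613378289
time_s: 17.02
tcp_pos: [0.4438, -0.3301, 0.1297]
eef_rot: [179.9, 0.0, -102.2]
contact_force: [-0.2, -0.2, 0.9]
gripper_width: 0.0741
gripper_force: 0.0
[ 5.   2.1 86.7] [0.001 0.    0.006]
```

```bash
python3 -m pendant '[[0.5,0,0,0,0,0]]'
python3 -c "
from h import *
row([.4406,-.3345,.043],-102.6)"
```

```text
time_s: 17.15
tcp_pos: [0.444, -0.3302, 0.1306]
eef_rot: [-180.0, 0.0, -102.2]
contact_force: [0.4, 0.6, 0.1]
gripper_width: 0.0742
gripper_force: 0.0
[ 4.9  2.5 87.6] [-0.001  0.     0.008]
```

```bash
python3 -m pendant '[[5,2.5,30,0,0,0.008],[5,2.5,60,0,0,0.008],[5,2.5,80,0,0,0.008],[5,2.5,87.5,0,0,0.008],[5,2.5,87.5,0,0,0.008]]'
python3 -m pendant '[[0,0,0,0,0,0],[0,0,0,0,0,0],[0,0,0,0,0,0],[0,0,0,0,0,0],[0,0,0,0,0,0]]' 40 8
```

```text
time_s: 17.77
tcp_pos: [0.4403, -0.3353, 0.0429]
eef_rot: [-180.0, -0.0, -102.6]
contact_force: [-0.2, -0.5, 0.5]
gripper_width: 0.0742
gripper_force: 0.0
time_s: 18.4
tcp_pos: [0.4406, -0.3361, 0.0433]
eef_rot: [-179.9, -0.0, -102.7]
contact_force: [0.6, 0.0, 5.7]
gripper_width: 0.0537
gripper_force: 8.0
```

```bash
python3 -m pendant '[[0,0,0,0,0,0],[0,0,0,0,0,0],[0,0,-4,0,0,0],[0,0,-12,0,0,0],[0,0,-30,0,0,0],[0,0,-60,0,0,0],[0,0,-110,0,0,0],[0,0,-160,0,0,0],[0,0,-200,0,0,0],[0,0,-200,0,0,0],[0,0,-200,0,0,0]]' 40 25
python3 -c "
from h import *
s=r.get_state();print(s['moment'])
row(lab(0,-1,243),-93.53)
a=r.capture('top')[:,:,::-1];cv2.imwrite('pics/e.png',cv2.resize(a[200:320,310:470],None,fx=5,fy=5))"
```

```text
time_s: 19.77
tcp_pos: [0.439, -0.3353, 0.2418]
eef_rot: [179.9, 0.0, -102.7]
contact_force: [-0.6, -0.3, -1.6]
gripper_width: 0.0534
gripper_force: 25.0
[-0.0260237   0.14917569 -0.01674179]
[-491.9   -2.4   -0.8] [ 0.001  0.001 -0.161]
```

View pics/e.png

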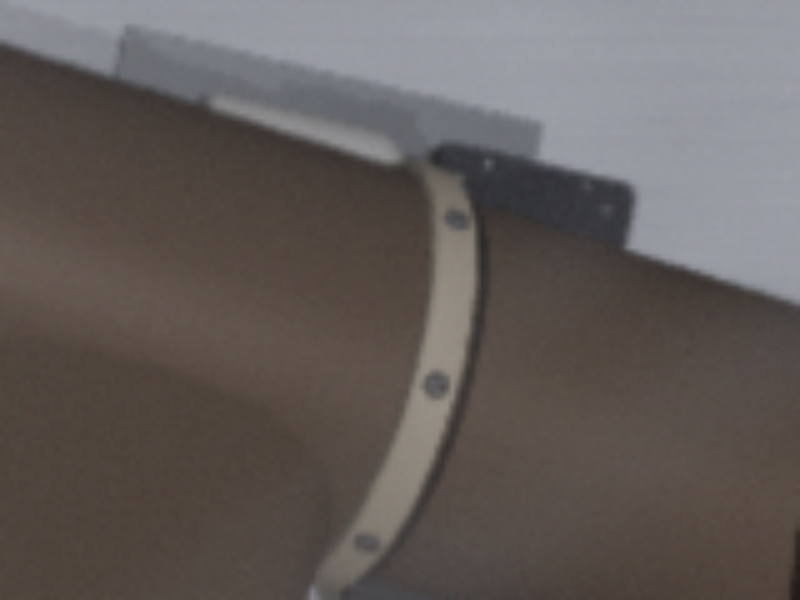

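The lifted bottle is mostly hidden by the arm in the picture. Width 53.4 mm and force −1.6 N show that it is held. I'll carry it over.

```bash
python3 -m pendant '[[-15,0,0,0,0,0],[-45,0,0,0,0,-0.01],[-85,0,0,0,0,-0.03],[-130,-1,0,0,0,-0.05],[-175,-1,0,0,0,-0.07],[-220,-1,0,0,0,-0.09],[-265,-1,0,0,0,-0.11],[-310,-1,0,0,0,-0.13],[-355,-1,0,0,0,-0.15],[-400,-2,0,0,0,-0.161],[-440,-2,0,0,0,-0.161],[-470,-2.4,0,0,0,-0.161],[-485,-2.4,0,0,0,-0.161],[-491,-2.4,0,0,0,-0.161],[-491,-2.4,0,0,0,-0.161],[-491,-2.4,0,0,0,-0.161]]'
python3 -c "
from h import *
row(lab(0,-2.5,122),-93.53)"
```

```text
time_s: 21.82
tcp_pos: [0.55, 0.1418, 0.2426]
eef_rot: [180.0, -0.0, -93.5]
contact_force: [-0.8, 0.0, -2.7]
gripper_width: 0.0532
gripper_force: 25.0
[ -0.6   0.3 120.6] [ 0. -0. -0.]
```

```bash
python3 -m pendant '[[0,0,20,0,0,0],[0,0,50,0,0,0],[0,0,80,0,0,0],[0,0,105,0,0,0],[0,0,118,0,0,0],[0,0,120,0,0,0],[0,0,120,0,0,0]]'
python3 -m pendant '[[0,0,1.5,0,0,0],[0,0,3,0,0,0],[0,0,4.5,0,0,0],[0,0,6,0,0,0],[0,0,7,0,0,0],[0,0,7,0,0,0]]'
```

```text
time_s: 22.7
tcp_pos: [0.5508, 0.1427, 0.1234]
eef_rot: [-179.9, 0.0, -93.5]
contact_force: [0.3, -0.5, -1.9]
gripper_width: 0.0532
gripper_force: 25.0
time_s: 23.45
tcp_pos: [0.5502, 0.1426, 0.1154]
eef_rot: [180.0, -0.0, -93.5]
contact_force: [-0.3, 0.3, -2.8]
gripper_width: 0.0535
gripper_force: 25.0
```

```bash
python3 -m pendant '[[0,0,1,0,0,0],[0,0,2,0,0,0],[0,0,2,0,0,0]]'
python3 -m pendant '[[0,0,1,0,0,0],[0,0,2,0,0,0],[0,0,2,0,0,0]]'
```

```text
time_s: 23.82
tcp_pos: [0.5503, 0.1426, 0.1135]
eef_rot: [180.0, -0.0, -93.5]
contact_force: [-0.9, -0.4, -1.3]
gripper_width: 0.0532
gripper_force: 25.0
time_s: 24.2
tcp_pos: [0.5507, 0.1426, 0.1125]
eef_rot: [-179.9, -0.0, -93.4]
contact_force: [-1.2, -0.2, 5.7]
gripper_width: 0.0537
gripper_force: 25.0
```

Contact comes at the expected height, so I release gently.

```bash
python3 -m pendant '[[0,0,0,0,0,0],[0,0,0,0,0,0],[0,0,0,0,0,0]]' 40 3
python3 -m pendant '[[0,0,0,0,0,0],[0,0,0,0,0,0],[0,0,0,0,0,0],[0,0,0,0,0,0],[0,0,0,0,0,0]]' 72
python3 -m pendant '[[0,0,-15,0,0,0],[0,0,-60,0,0,0],[0,0,-120,0,0,0],[60,0,-150,0,0,0],[120,0,-150,0,0,0],[180,0,-150,0,0,0],[240,0,-150,0,0,0],[300,0,-150,0,0,0],[300,0,-150,0,0,0],[300,0,-150,0,0,0]]'
python3 - <<'E'
from h import *
a=r.capture('top')[:,:,::-1];cv2.imwrite('pics/top2.png',a);b=cv2.imread('pics/top1.png')
p=np.load('lab.npy');c,s=np.cos(p[2]),np.sin(p[2])
# new white pixels over the rollers = the bottle
m=((a.min(2)>115)&(b.max(2)<110)).astype(np.uint8);m[:, :120]=0;m[:,250:]=0;m[:190]=0;m[262:]=0
k,l,st,ce=cv2.connectedComponentsWithStats(m);i=1+st[1:,4].argmax();v,u=np.nonzero(l==i);print(st[i])
w=W('top',np.c_[u,v],.112)[:,:2]-p[:2];X=(c*w[:,0]+s*w[:,1])*1e3;Y=(-s*w[:,0]+c*w[:,1])*1e3
print('y range',Y.min(),Y.max())
for y in range(-110,110,15):
    q=abs(Y-y)<4
    if q.any():print(y,X[q].min().round(1),X[q].max().round(1))
E
```

```text
time_s: 24.58
tcp_pos: [0.5509, 0.1428, 0.112]
eef_rot: [-179.9, 0.0, -93.5]
contact_force: [1.4, -0.3, 3.9]
gripper_width: 0.054
gripper_force: 3.0
time_s: 25.2
tcp_pos: [0.5502, 0.1426, 0.1115]
eef_rot: [180.0, -0.0, -93.5]
contact_force: [0.0, 1.0, -0.1]
gripper_width: 0.0716
gripper_force: 0.0
time_s: 26.45
tcp_pos: [0.5319, -0.1571, 0.2623]
eef_rot: [-180.0, 0.0, -93.6]
contact_force: [0.8, 0.3, -0.3]
gripper_width: 0.0727
gripper_force: 0.0
[213 200  11  62 507]
y range -108.96329939119059 -74.79754521265515
-110 -78.9 -54.5
-95 -79.9 70.0
-80 -39.0 63.9
```

```bash
python3 -m pendant '[[60,0,0,0,0,0],[120,0,0,0,0,0],[180,0,0,0,0,0],[240,0,0,0,0,0],[240,0,0,0,0,0],[240,0,0,0,0,0]]'
cat > chk.py <<'E'
from h import *
a=r.capture('top')[:,:,::-1];b=cv2.imread('pics/top0.png')
p=np.load('lab.npy');c,s=np.cos(p[2]),np.sin(p[2])
xs=np.arange(-60,61,3.);ys=np.arange(105,-130,-10.)
f=lambda im,x,y,z:im[tuple(np.round(P('top',[lab(x,y,z)])[0]).astype(int)[::-1])].mean()
for y in ys:print(int(y),' '.join('%3d'%f(a,x,y,115) for x in xs))
E
python3 chk.py
```

```text
time_s: 27.25
tcp_pos: [0.5179, -0.3954, 0.2614]
eef_rot: [180.0, 0.0, -93.4]
contact_force: [-0.3, 0.2, 0.5]
gripper_width: 0.0721
gripper_force: 0.0
105  98  98  99 100  99  98  99  98 100  99 101  98  98 102 122 163 168 173 180 180 181 181 168 160 177 168 151 115 102  98  99  98  98  98  97  97  98  98  98  96  97
95  98  99  99 100 100  93  59  59  57  60  66  87 127 143 156 170 174 179 181 187 189 188 189 187 180 176 171 161 127  81  62  60  61  61  76  96 100  98  99  98  99
85  96  98  95  98  97  89  60  59  61  58  63  69 132 148 157 165 176 179 182 186 189 190 188 185 182 173 167 160 146  74  61  60  62  58  76  94  97  96  96  95  96
75  76  75  74  66  78  60  57  57  59  62  62  72 115 151 161 168 173 181 185 187 189 190 187 183 180 177 166 157 140 116  71  64  58  56  61  80  80  73  78  76  77
65  97  95  95  94  93  58  50  57  55  58  61  83 125 143 162 168 175 178 186 189 190 191 189 181 179 176 170 153 132  96  61  61  59  57  64  82  92  96  95  95  95
55  95  94  95  95  90  70  55  55  56  58  57  89 130 146 158 171 176 179 184 188 191 190 189 183 178 174 168 16
[... 2373 characters left out ...]
3  70  89  94  94  93  94
-95  97  94  96  95  94  84  57  50  50  54  56  54  56  50  54 111 148 163 172 181 165 168 166 160 140 118  68  54  54  56  54  50  55  54  61  80  95  92  94  94  95
-105  96  95  96  95  86  63  52  50  55  59  57  54  53  55  52  56  53  49  49  58  59  55  51  50  52  51  54  53  52  54  57  56  57  56  53  84  95  91  93  96  94
-115  96 100 103 107 109 121 126  87  93  94  95  95  95 103 103 107 115 120  84  87  93  94  93  94  98 101 100 108 117  81  85  92  89  79  58  66  92  95  94  95  95
-125  90  95  94  95  90  85  45  47  52  53  60  59  63  57  49  49  44  49  50  66  72  61  58  46  47  44  49  48  52  66  58  51  50  54  56  73  88  92  91  94  96
```

The image profile shows the bottle parallel to the rollers with its axis at x≈0. The shoulder is at y≈−45 and the cap end at about −100, clear of the stop at about −115. I'll hand the job in.

```bash
python3 -c "
from plant import r
print(r.close_job())"
```

```text
the job is handed in; nothing more can be done
None
```

The job is handed in after about 27 s: the stop arm is out about 45 mm in its next hole with both buttons popped out, and the long bottle lies on both rollers, cap towards the stop; no verdict was returned.

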